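# Unload the glue-up turntable onto the hook rack

## Robot

A 6-joint arm with a two-finger parallel gripper is mounted at the origin on the work surface. World frame = base frame: x ahead of the robot, y to its left, z up, the work surface at z = 0. Lengths are in m, angles in rad, forces in N, time in s.
With the tool pointing down it reaches from about 0.35 to 0.975 m from the base axis. Payload 4.9 kg.
Tool frame: the origin (TCP) lies at the very end of the fingers, on their centre line; the grasp point (between the pads) lies 19 mm behind it (manip.grasp_offset is the distance from the TCP to the grasp point, in m); z points along the fingers, y is the line along which they close (so a half turn about z gives the same grasp; the last joint's range is limited). The gripper opens to 85 mm and grips with 20 to 120 N. Pads are 22 mm wide; open, the fingers measure 114 mm over their backs; the gripper's body (76 mm by 85 mm) begins 54 mm behind the grasp point. The pads swing forward as they close: fully open they stand 13 mm farther back than shut.
Start: joints at [-1.232, 0.053, 1.613, -0, 1.476, -0.119], TCP at [0.276, -0.561, 0.231] pointing down, gripper open.
Joint ranges: [-3.01, 3.01], [-1.01, 2.22], [0.06, 2.58], [-1.02, 4.17], [0.09, 2.62], [-3.14, 3.14]. Speed limits (rad/s): [2.57, 2.57, 3.14, 3.14, 3.14, 3.14].

## Interface

Orientations are given as a unit quaternion [w, x, y, z].
In Python, from plant import manip, eyes, job_done, models gives the robot as it stands.
- The arm moves only by the tool servo_tool, never from a script. Its argument "motion" is one flat list of numbers, 5 for each row, row after row: the opening, from -1 (shut) to 1 (fully open), then the shift along the tool's x, y, z normalised to -1 to 1, where 1 is 120 mm, then the turn about the tool's z normalised to -1 to 1, where 1 is 45 degrees. A call has 1 to 5 rows; each row is the pose to reach, as a shift and turn from the pose commanded when the call began, along the tool's axes at that moment; what a row does not reach only later rows make up. A row lasts 1/8 s, in which the tool goes at most 62.5 mm and 10.7 degrees, less where a joint would pass 70% of its speed; a pose out of reach is approached as far as the arm can. A call with a number of a shift or a turn outside -1 to 1 is refused whole. A call with a gripper value outside its range is refused whole. The fingers move at their own pace and stop on an object; the grip force is fixed at half the most. Time passes only in rows, so rows that repeat a pose let the fingers close. It gives the time, the measured TCP pose, the force, the opening and the grip force at its end, in the units of the state.
- manip.state(): the state, without advancing time (a new reading comes with each control period).
- eyes.grab_frame(name): name is "side" or "top"; returns (picture, depth): 480x640x3 uint8, red, green, blue; 480x640 float32, m along the optical axis (not along the pixel's ray), 0 where there is no reading.
- eyes.camera_params(name): a dict with "fov_y" (degrees; the focal length in pixels is half the picture's height over the tangent of half this angle, whatever the lens; pixels are square), "cx", "cy" (the principal point, pixels), "pose" (4x4, takes a point from camera to world coordinates). Camera axes: x right, y up, looking along -z (the intrinsics and any distortion apply to the point x, -y, -z); pixel columns grow to the right and rows downward; lengths in m; the calibration is good to about 2 mm. A picture is of the moment at which its call begins. camera_params takes no time and is no camera call.
- job_done(): hands the job in; it is judged then, once.
Trained networks look in the newest picture that a camera, given by its name, has taken for a name from the list of things; names that differ only in an ending like _2 or _b are one class to them, and where a whole thing is asked for, a point or a joint stands for the part that bears it (a point fixed in the world has none). Each returns a list of dicts, best first, with "p" (0 to 1); they miss things now and then, are a little off and sometimes report something else, mostly with a low value. They report only what shows in the picture. A call takes as long as a camera call.
- models.regions_of(camera, label): "mask" (480x640 bool, what is visible of it) and "pixel" ([column, row] in pixels, amid what is visible of it).
The state is a dict: "time": time; "joint_pos": joint angles; "joint_vel": joint speeds; "joint_efforts": joint torques, N m; "tool_pos": TCP position; "tool_rot": TCP orientation; "contact_force": force on the tool from outside, world axes, zero at the start; "ft_torque": the same for the moment, N m; "gripper_width": opening from 0.0 (shut) to 1.0 (fully open); "grasp_force": force on a finger pad.
Only numpy, scipy, OpenCV 4.12 (cv2) and the standard library are available. Lean on these libraries where they do the work, as an engineer would, in place of code of your own. Each camera call takes 0.05 s, during which the arm holds its last target. There are 200 camera calls.

## Task

The glue has set, so clear the four-station turntable: hang the caddy standing at the unloading place (by the steel pointer) by its wooden handle bar on a free double hook of the rack, then push the turntable clockwise (seen from above) to its next detent, and go on like this. Take caddies only at the unloading place and step past empty stations too, one detent at a time, until the fourth station has come to the pointer and every caddy hangs level across both prongs of a hook of its own. Leave the other things on the bench where they are.

Things in the scene. Friction and masses are not known exactly. Their poses are not given: they have to be found in the camera images.
- table_axis (a point): Centre of the index table, on its axis, at the disc's upper face, 50 mm over the bench. Fixed; z up; -x points to the steel pointer at the disc's edge (robot side), the unloading place. Aluminium disc 360 mm across; four stations (dark pads) 100 mm from the axis; first at the pointer, then second, third, fourth counter-clockwise from above, so turning clockwise brings them on in turn.
- turntable (a joint): Turntable angle in rad, 0 at the start, growing clockwise seen from above (its near side then moves to the robot's left, +y). Spring detents hold it at every quarter turn (0, 1.571, 3.142, 4.712); between detents it is drawn to the nearer one. Turning it takes up to about 0.5 N m, some 3 N at a post.
- post0 (a point): One of four equal push posts that turn with the disc, 165 mm from the axis, a quarter turn apart, half-way between stations: a steel pin with an upright round black grip, 26 mm across, 40 mm high. The point is the grip's centre, 92 mm above the disc. Post 0 stands just counter-clockwise (from above) of the first station: at the start on the robot's right of the unloading place.
- seat0 (a point): Double hook 0: two level prongs along x, 8 mm thick, 52 mm apart. Here the middle of a hung handle lies (bar along y): 170 mm over the bench, 10 mm above the prongs' centre lines. Anywhere on the level part will do: it runs 27 mm to -x, where the ends turn up, 22 mm over the centre lines, and 55 mm to +x, to the face of a 30 mm square rail. Three equal hooks 120 mm apart along y, nothing higher. Fixed.
- seat1 (a point): Double hook 1: two level prongs along x, 8 mm thick, 52 mm apart. Here the middle of a hung handle lies (bar along y): 170 mm over the bench, 10 mm above the prongs' centre lines. Anywhere on the level part will do: it runs 27 mm to -x, where the ends turn up, 22 mm over the centre lines, and 55 mm to +x, to the face of a 30 mm square rail. Three equal hooks 120 mm apart along y, nothing higher. Fixed.
- seat2 (a point): Double hook 2: two level prongs along x, 8 mm thick, 52 mm apart. Here the middle of a hung handle lies (bar along y): 170 mm over the bench, 10 mm above the prongs' centre lines. Anywhere on the level part will do: it runs 27 mm to -x, where the ends turn up, 22 mm over the centre lines, and 55 mm to +x, to the face of a 30 mm square rail. Three equal hooks 120 mm apart along y, nothing higher. Fixed.
- handle0 (a point): Centre of the handle of the caddy that starts on the first station (None if absent): a level wooden bar along y, 12 mm square, 84 mm free between two uprights, its centre 115 mm above the caddy's underside; the uprights end 8 mm above it. z is up. Turned half round it is the same. On the disc it lies across the line to the axis, give or take 10 degrees.
- handle1 (a point): Centre of the handle of the caddy that starts on the second station (None if absent): a level wooden bar along y, 12 mm square, 84 mm free between two uprights, its centre 115 mm above the caddy's underside; the uprights end 8 mm above it. z is up. Turned half round it is the same. On the disc it lies across the line to the axis, give or take 10 degrees.
- handle2 (a point): Centre of the handle of the caddy that starts on the third station (None if absent): a level wooden bar along y, 12 mm square, 84 mm free between two uprights, its centre 115 mm above the caddy's underside; the uprights end 8 mm above it. z is up. Turned half round it is the same. On the disc it lies across the line to the axis, give or take 10 degrees.
- handle3 (a point): Centre of the handle of the caddy that starts on the fourth station (None if absent): a level wooden bar along y, 12 mm square, 84 mm free between two uprights, its centre 115 mm above the caddy's underside; the uprights end 8 mm above it. z is up. Turned half round it is the same. On the disc it lies across the line to the axis, give or take 10 degrees.
- caddy0: The caddy of handle0: open plywood box 70 mm (x) by 96 mm (y), 50 mm high, about 180 g, with a 24 mm wide upright in the middle of each y end, 123 mm high, carrying the handle bar. Origin at the centre of its underside.
- caddy1: The caddy of handle1: open plywood box 70 mm (x) by 96 mm (y), 50 mm high, about 180 g, with a 24 mm wide upright in the middle of each y end, 123 mm high, carrying the handle bar. Origin at the centre of its underside.
- caddy2: The caddy of handle2: open plywood box 70 mm (x) by 96 mm (y), 50 mm high, about 180 g, with a 24 mm wide upright in the middle of each y end, 123 mm high, carrying the handle bar. Origin at the centre of its underside.
- caddy3: The caddy of handle3: open plywood box 70 mm (x) by 96 mm (y), 50 mm high, about 180 g, with a 24 mm wide upright in the middle of each y end, 123 mm high, carrying the handle bar. Origin at the centre of its underside.
- glue_gun: Bystander, to be left alone: black hot-glue gun lying flat, 180 x 145 x 35 mm. Origin at its underside.
- tape_roll: Bystander, to be left alone: roll of tape lying flat, 90 mm across, 25 mm high. Origin at its underside.
- wing_bolt: Bystander, to be left alone: big steel wing bolt lying on the bench below the hooks, about 90 mm long, 45 mm wide, 40 mm high. Origin at its underside.
- screwdriver: Bystander, to be left alone: screwdriver lying flat, 190 mm long. Origin at its underside.
- wrench: Bystander, to be left alone: wrench lying flat, 160 mm long. Origin at its underside.

How it is judged:
On the way, in this order (a step that is already met when the one before it is completed fails the run):
1. the caddy of the first station hangs on a double hook, let go (((x of handle0 in the frame of seat0 between -0.048 and 0.048 m and y of handle0 in the frame of seat0 between -0.02 and 0.02 m and z of handle0 in the frame of seat0 between -0.01 and 0.01 m) or (x of handle0 in the frame of seat1 between -0.048 and 0.048 m and y of handle0 in the frame of seat1 between -0.02 and 0.02 m and z of handle0 in the frame of seat1 between -0.01 and 0.01 m) or (x of handle0 in the frame of seat2 between -0.048 and 0.048 m and y of handle0 in the frame of seat2 between -0.02 and 0.02 m and z of handle0 in the frame of seat2 between -0.01 and 0.01 m)) and angle between handle0's own z axis and vertical below 0.3 rad and contact force between caddy0 and the fingers below 0.3 N), for 0.3 s.
2. the turntable rests at its next detent, the second station at the pointer (value of joint turntable between 1.4708 and 1.6708 rad and velocity of joint turntable between -0.1 and 0.1 rad/s), for 0.3 s.
3. the caddy of the second station hangs on a double hook, let go (((x of handle1 in the frame of seat0 between -0.048 and 0.048 m and y of handle1 in the frame of seat0 between -0.02 and 0.02 m and z of handle1 in the frame of seat0 between -0.01 and 0.01 m) or (x of handle1 in the frame of seat1 between -0.048 and 0.048 m and y of handle1 in the frame of seat1 between -0.02 and 0.02 m and z of handle1 in the frame of seat1 between -0.01 and 0.01 m) or (x of handle1 in the frame of seat2 between -0.048 and 0.048 m and y of handle1 in the frame of seat2 between -0.02 and 0.02 m and z of handle1 in the frame of seat2 between -0.01 and 0.01 m)) and angle between handle1's own z axis and vertical below 0.3 rad and contact force between caddy1 and the fingers below 0.3 N), for 0.3 s.
4. the turntable rests at its next detent, the third station at the pointer (value of joint turntable between 3.0416 and 3.2416 rad and velocity of joint turntable between -0.1 and 0.1 rad/s), for 0.3 s.
5. the caddy of the third station hangs on a double hook, let go (((x of handle2 in the frame of seat0 between -0.048 and 0.048 m and y of handle2 in the frame of seat0 between -0.02 and 0.02 m and z of handle2 in the frame of seat0 between -0.01 and 0.01 m) or (x of handle2 in the frame of seat1 between -0.048 and 0.048 m and y of handle2 in the frame of seat1 between -0.02 and 0.02 m and z of handle2 in the frame of seat1 between -0.01 and 0.01 m) or (x of handle2 in the frame of seat2 between -0.048 and 0.048 m and y of handle2 in the frame of seat2 between -0.02 and 0.02 m and z of handle2 in the frame of seat2 between -0.01 and 0.01 m)) and angle between handle2's own z axis and vertical below 0.3 rad and contact force between caddy2 and the fingers below 0.3 N), for 0.3 s.
6. the turntable rests at its next detent, the fourth station at the pointer (value of joint turntable between 4.6124 and 4.8124 rad and velocity of joint turntable between -0.1 and 0.1 rad/s), for 0.3 s.
7. the caddy of the fourth station hangs on a double hook, let go (((x of handle3 in the frame of seat0 between -0.048 and 0.048 m and y of handle3 in the frame of seat0 between -0.02 and 0.02 m and z of handle3 in the frame of seat0 between -0.01 and 0.01 m) or (x of handle3 in the frame of seat1 between -0.048 and 0.048 m and y of handle3 in the frame of seat1 between -0.02 and 0.02 m and z of handle3 in the frame of seat1 between -0.01 and 0.01 m) or (x of handle3 in the frame of seat2 between -0.048 and 0.048 m and y of handle3 in the frame of seat2 between -0.02 and 0.02 m and z of handle3 in the frame of seat2 between -0.01 and 0.01 m)) and angle between handle3's own z axis and vertical below 0.3 rad and contact force between caddy3 and the fingers below 0.3 N), for 0.3 s.
At the end, for the whole second after the job is handed in: Every caddy present hangs at rest and released on a double hook: handle within 48 mm along the prongs, 20 mm across and 10 mm in height of the hook's seat point, upright within 0.3 rad; the turntable rests within 0.1 rad of the third detent from the start (4.712 rad) (all of step 1 and all of step 3 and all of step 5 and all of step 6 and all of step 7 and linear speed of each of caddy0, caddy1, caddy2, caddy3 below 0.05 m/s); the robot touches nothing.
It fails at once if a bystander is shifted by more than 50 mm (distance of any of glue_gun, tape_roll, wing_bolt, screwdriver, wrench from where it was at the start of the episode above 0.05 m).
Of caddy0, caddy1, caddy2, caddy3 only 2 to 3 are there at a start; the rules pass over those that are not, and their reading is None.
At some moment in a run one of caddy0, caddy1, caddy2, caddy3 may be knocked a few centimetres aside while the robot is not near it.
It also fails if it takes over 210 s, if anything falls off the work surface, if the arm or the gripper's body presses on something with over 40 N, if the wrist force passes 120 N, or if a joint passes its speed limit or range.

## Working session

There is one attempt and no reset: what is moved stays moved. The work goes in short steps, Python scripts to look and compute and a tool call to move; the robot and the scene stay as the last step left them, time stands still between calls to the robot, and variables do not carry over. Pictures are saved under pics/ and viewed, at most 14 in all, crops included, and the job is handed in when it is done.

Besides the shell and the picture viewer there is one more tool, called after "Request:" as a command line: name --argument value ..., lists and objects as JSON in quotes. servo_tool: Moves the arm, as the interface text tells. Its arguments: {"type":"object","properties":{"motion":{"type":"array","items":{"type":"number","minimum":-1,"maximum":1}}},"required":["motion"]}

```bash
mkdir -p pics; ls; cat > h.py <<'E'
import numpy as np, cv2
from plant import manip, eyes, job_done, models
from scipy.spatial.transform import Rotation as R
def grab(n,save=None):
    im,d=eyes.grab_frame(n)
    if save: cv2.imwrite('pics/'+save+'.png',im[:,:,::-1])
    return im,d
def cloud(n,d):
    c=eyes.camera_params(n); f=240/np.tan(np.radians(c['fov_y'])/2)
    v,u=np.mgrid[0:480,0:640]
    P=np.stack([(u-c['cx'])/f*d,-(v-c['cy'])/f*d,-d,np.ones_like(d)],-1)@np.array(c['pose']).T
    P=P[...,:3]; P[d<=0]=np.nan
    return P
def q2R(q): return R.from_quat([q[1],q[2],q[3],q[0]])
E
python3 - <<'E'
from h import *
for n in('top','side'):
    print({k:(np.round(v,3).tolist() if k=='pose' else v) for k,v in eyes.camera_params(n).items()})
    im,d=grab(n,n+'0'); np.save(n+'0.npy',d)
s=manip.state(); print(s)
print(manip.grasp_offset, q2R(s['tool_rot']).as_matrix().round(3))
E
```

```text
pics
{'fov_y': 56.076743872614806, 'cx': 326.2851916030073, 'cy': 235.87202808849665, 'pose': [[0.022, 0.996, -0.082, 0.465], [-1.0, 0.022, -0.009, -0.007], [-0.007, 0.082, 0.997, 1.227], [0.0, 0.0, 0.0, 1.0]]}
{'fov_y': 46.01330014024433, 'cx': 313.9667805525619, 'cy': 239.49397619820567, 'pose': [[-0.884, 0.346, -0.316, 0.193], [-0.468, -0.63, 0.62, 0.653], [0.016, 0.696, 0.718, 0.866], [0.0, 0.0, 0.0, 1.0]]}
{'time': 0.1, 'joint_pos': array([-1.23196184e+00,  5.33016993e-02,  1.61416025e+00,  7.43956239e-06,
        1.47602816e+00, -1.19012972e-01]), 'joint_vel': array([-2.24728121e-04, -1.56761049e-03, -2.27541012e-03, -9.82544025e-05,
       -3.27339737e-04,  2.31007445e-05]), 'joint_efforts': array([-1.20349696e-04, -3.94905567e+01, -3.71363425e+01, -1.22603697e-04,
        3.93167313e-03, -1.07085233e-05]), 'tool_pos': array([ 0.27606472, -0.56008737,  0.23017712]), 'tool_rot': array([-9.43405758e-04,  9.73910839e-01,  2.26929013e-01, -1.00384774e-04]), 'contact_force': array([-0.95213297,  0.48271737, -0.05502537]), 'ft_torque': array([ 0.01195826, -0.00720641,  0.00518195]), 'grasp_force': 0.0, 'gripper_width': 0.9989856477942728}
0.0187 [[ 0.897  0.442 -0.001]
 [ 0.442 -0.897  0.002]
 [ 0.    -0.002 -1.   ]]
```

View pics/top0.png

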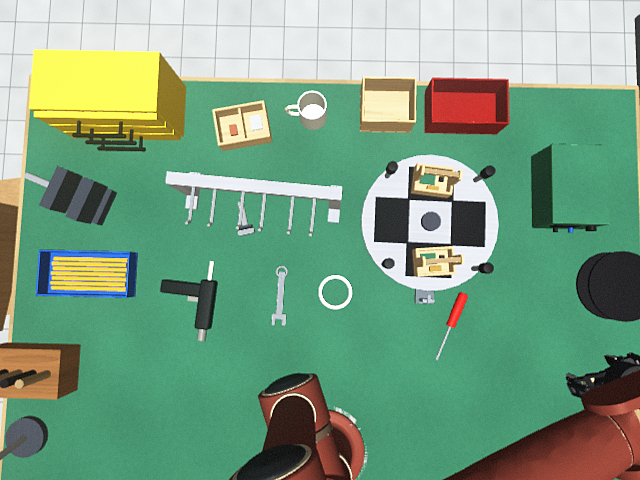

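View pics/side0.png

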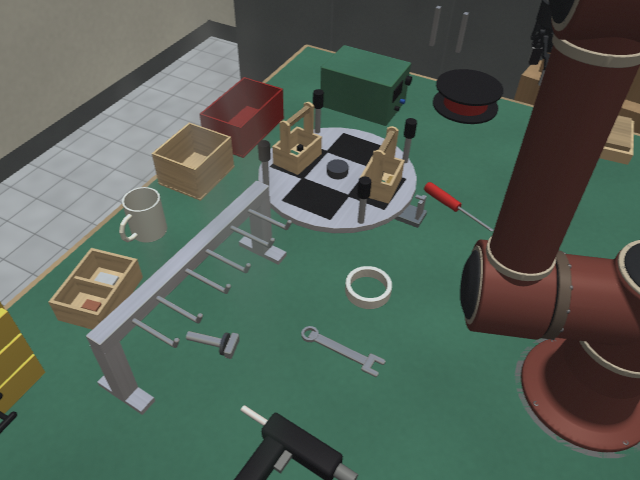

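```bash
python3 - <<'E'
from h import *
P={n:cloud(n,np.load(n+'0.npy')) for n in('top','side')}
for n in ('top',):
  for l in ('handle0','post0','caddy0','seat0','turntable'):
    for r in models.regions_of(n,l):
        if r['p']<.3: continue
        m=r['mask']; q=P[n][m]; q=q[~np.isnan(q[:,0])]
        print(n,l,round(r['p'],2),np.round(r['pixel']),m.sum(),np.median(q,0).round(3),np.percentile(q,2,0).round(3),np.percentile(q,98,0).round(3))
# heights map
p=P['top']; z=p[...,2]
for lo,hi in((.04,.06),(.12,.15),(.15,.168),(.168,.2)):
    m=((z>lo)&(z<hi)).astype(np.uint8)
    k,lab,st,_=cv2.connectedComponentsWithStats(m)
    for i in range(1,k):
        if st[i,4]>40:
            q=p[lab==i]; print(lo,hi,st[i].tolist(),q.mean(0).round(3),q.min(0).round(3),q.max(0).round(3))
E
```

```text
top handle0 0.95 [436. 180.] 1271 [ 0.706 -0.268  0.093] [ 0.672 -0.311  0.054] [ 0.743 -0.218  0.177]
top handle0 0.87 [432. 259.] 1278 [ 0.5   -0.273  0.091] [ 0.467 -0.317  0.053] [ 0.535 -0.222  0.177]
top post0 0.69 [427. 223.] 11936 [ 0.604 -0.257  0.051] [ 0.445 -0.428  0.046] [ 0.765 -0.103  0.161]
top caddy0 0.87 [435. 261.] 1262 [ 0.5   -0.274  0.092] [ 0.468 -0.317  0.053] [ 0.535 -0.222  0.177]
top caddy0 0.84 [435. 178.] 1330 [ 0.706 -0.268  0.094] [ 0.672 -0.312  0.054] [ 0.744 -0.218  0.178]
top seat0 0.75 [424. 223.] 12318 [ 0.603 -0.259  0.051] [ 0.443 -0.43   0.046] [ 0.767 -0.103  0.162]
top seat0 0.62 [252. 187.] 3704 [0.661 0.178 0.174] [ 0.575 -0.025  0.01 ] [0.692 0.382 0.179]
top turntable 0.66 [424. 224.] 12070 [ 0.603 -0.256  0.051] [ 0.443 -0.429  0.046] [ 0.768 -0.104  0.161]
0.04 0.06 [97, 77, 85, 74, 492] [0.829 0.491 0.05 ] [0.779 0.407 0.04 ] [0.98  0.621 0.06 ]
0.04 0.06 [365, 82, 48, 6, 148] [ 0.975 -0.156  0.05 ] [ 0.965 -0.217  0.04 ] [ 0.977 -0.091  0.06 ]
0.04 0.06 [427, 83, 77, 47, 246] [ 0.875 -0.337  0.05 ] [ 0.858 -0.459  0.04 ] [ 0.978 -0.26
[... 3588 characters left out ...]
82 0.544 0.2  ]
0.168 0.2 [116, 51, 32, 21, 202] [0.959 0.474 0.199] [0.931 0.439 0.195] [0.981 0.511 0.2  ]
0.168 0.2 [128, 70, 20, 31, 166] [0.899 0.455 0.199] [0.861 0.434 0.195] [0.934 0.48  0.2  ]
0.168 0.2 [421, 165, 42, 15, 243] [ 0.709 -0.268  0.173] [ 0.692 -0.316  0.168] [ 0.726 -0.218  0.182]
0.168 0.2 [166, 171, 177, 29, 2267] [0.668 0.177 0.175] [ 0.639 -0.032  0.168] [0.698 0.387 0.182]
0.168 0.2 [422, 254, 43, 13, 247] [ 0.501 -0.271  0.173] [ 0.486 -0.32   0.168] [ 0.516 -0.222  0.181]
0.168 0.2 [0, 377, 31, 11, 248] [0.202 0.703 0.185] [0.192 0.677 0.168] [0.212 0.732 0.195]
0.168 0.2 [340, 455, 13, 25, 81] [ 0.036 -0.053  0.179] [ 0.002 -0.068  0.168] [ 0.054 -0.04   0.199]
```

The top picture shows caddies at the pointer (435,260) and opposite at (436,180). Stations two and four (pads at 392,220 and 467,222) are empty. The rack's prongs hang at columns 188–315 and the wing bolt lies under the middle hook at (244,215).

The four posts are at (391,168), (487,172), (388,263) and (487,267). The side view agrees.

```bash
cat >> h.py <<'E'
def handle(p,near,zlo=.16,zhi=.185,r=.07):
    q=p.reshape(-1,3); q=q[~np.isnan(q[:,0])]
    q=q[(q[:,2]>zlo)&(q[:,2]<zhi)&(np.hypot(q[:,0]-near[0],q[:,1]-near[1])<r)]
    (c,s,a)=cv2.minAreaRect((q[:,:2]*1000).astype(np.float32))
    b=cv2.boxPoints((c,s,a)); e=max((b[1]-b[0],b[2]-b[1]),key=np.linalg.norm); 
    ang=np.degrees(np.arctan2(e[1],e[0]))%180
    return np.r_[c]/1000, np.r_[s], ang, np.median(q[:,2]), len(q)
E
python3 - <<'E'
from h import *
P={n:cloud(n,np.load(n+'0.npy')) for n in('top','side')}
for n in P:
    for c in((.501,-.271),(.708,-.268)): print(n,handle(P[n],c))
    p=P[n].reshape(-1,3); p=p[~np.isnan(p[:,0])]
    rail=p[(p[:,2]>.165)&(p[:,2]<.19)&(p[:,0]>.63)&(p[:,0]<.72)&(p[:,1]>-.05)&(p[:,1]<.41)]
    c,s,a=cv2.minAreaRect((rail[:,:2]*1000).astype(np.float32)); print(n,'rail',c,s,a,np.percentile(rail[:,2],[5,50,95]))
    th=np.radians(a if s[0]>s[1] else a+90); th=th-np.pi*round((th-np.pi/2)/np.pi)  # rack y dir
    ex=np.array([np.sin(th),-np.cos(th)]); ey=np.array([np.cos(th),np.sin(th)]); print('rack y deg',np.degrees(th))
    o=np.array(c)/1000; l=np.c_[(p[:,:2]-o)@ex,(p[:,:2]-o)@ey,p[:,2]]
    m=(l[:,0]>-.1)&(l[:,0]<-.025)&(abs(l[:,1])<.2)&(l[:,2]>.15)&(l[:,2]<.175)
    h,e=np.histogram(l[m,1],bins=np.arange(-.2,.2,.004)); print([(round(x,3),int(k)) for x,k in zip(e+.002,h) if k>5])
    print('tip x',np.percentile(l[m,0],[0,2,98]),'z',np.percentile(l[m,2],[5,50,95]))
    q=p[(np.hypot(p[:,0]-.425,p[:,1]+.26)<.04)&(p[:,2]>.02)&(p[:,0]<.435)]
    print('pointer',q.mean(0),q.max(0),q.min(0))
E
```

```text
top (array([ 0.5011123 , -0.27118466]), array([23.48112106, 97.36497498]), np.float32(94.54716), np.float64(0.1718532069034422), 267)
top (array([ 0.7097981 , -0.26701697]), array([96.67066193, 24.58088684]), np.float32(83.66735), np.float64(0.17183309661616564), 285)
top rail (652.32958984375, 178.70098876953125) (419.32647705078125, 64.05107116699219) 85.83706665039062 [0.1704804  0.17527853 0.17852061]
rack y deg 85.83706665039062
[(np.float64(-0.15), 19), (np.float64(-0.146), 38), (np.float64(-0.142), 21), (np.float64(-0.098), 18), (np.float64(-0.094), 43), (np.float64(-0.09), 19), (np.float64(-0.03), 22), (np.float64(-0.026), 40), (np.float64(-0.022), 19), (np.float64(0.022), 29), (np.float64(0.026), 39), (np.float64(0.03), 17), (np.float64(0.09), 30), (np.float64(0.094), 42), (np.float64(0.098), 14), (np.float64(0.142), 29), (np.float64(0.146), 41), (np.float64(0.15), 13)]
tip x [-0.08591801 -0.08204273 -0.02610482] z [0.16012077 0.16401266 0.16885222]
pointer [ 0.4179201  -0.2616962   0.05502332] [ 0.43485813 -0.22136153  0.07047473] [ 0.39644408 -0.297835    0.0203387 ]
side 
[... 365 characters left out ...]
30102539 [0.16736363 0.17410096 0.17633098]
rack y deg 85.7220230102539
[(np.float64(-0.15), 6), (np.float64(-0.146), 62), (np.float64(-0.142), 89), (np.float64(-0.094), 68), (np.float64(-0.09), 91), (np.float64(-0.03), 9), (np.float64(-0.026), 73), (np.float64(-0.022), 89), (np.float64(0.022), 12), (np.float64(0.026), 78), (np.float64(0.03), 95), (np.float64(0.09), 18), (np.float64(0.094), 89), (np.float64(0.098), 92), (np.float64(0.142), 19), (np.float64(0.146), 97), (np.float64(0.15), 94)]
tip x [-0.09354982 -0.09140396 -0.02591862] z [0.15846339 0.16264716 0.1703125 ]
pointer [ 0.4140972  -0.25530729  0.04777258] [ 0.43492215 -0.22057532  0.06888628] [ 0.39631844 -0.29868124  0.02124989]
```

Request:
servo_tool --motion '[1,1,-0.5,0,-1,1,1,-0.5,0,-1,1,1,-0.5,0,-1,1,1,-0.5,0,-1,1,1,-0.5,0,-1]'

```text
time: 0.98
tool_pos: [0.3575, -0.4535, 0.2314]
tool_rot: [0.0, 0.813, 0.582, -0.0]
contact_force: [-0.2, -0.7, -0.1]
gripper_width: 1.0
grasp_force: 0.0
```

Request:
servo_tool --motion '[1,0.92,0.32,0,-0.53,1,0.92,0.32,0,-0.53,1,0.92,0.32,0,-0.53,1,0.92,0.32,0,-0.53]'

```text
time: 1.48
tool_pos: [0.4294, -0.3614, 0.2313]
tool_rot: [0.0, 0.676, 0.737, -0.0]
contact_force: [-0.1, -0.7, 0.1]
gripper_width: 0.999
grasp_force: 0.0
```

```bash
cat >> h.py <<'E'
def plan(x,y,z,yaw):
    "shift in tool axes /0.12, turn /45deg, from measured pose"
    s=manip.state(); M=q2R(s['tool_rot']).as_matrix(); d=np.array([x,y,z])-s['tool_pos']
    cur=np.degrees(np.arctan2(M[1,0],M[0,0])); t=(cur-yaw+180)%360-180
    print('t',round(s['time'],2),'tcp',s['tool_pos'].round(4),'yaw',cur.round(2),'-> rows',(M.T@d/.12).round(3),'turn',round(t/45,3),'F',s['contact_force'].round(1),'w',round(s['gripper_width'],3),'g',round(s['grasp_force'],1))
E
python3 - <<'E'
from h import *
plan(.501,-.270,.200,95)
im,d=grab('top','top1'); print(handle(cloud('top',d),(.501,-.271)))
E
```

```text
t 1.48 tcp [ 0.4294 -0.3614  0.2313] yaw 94.99 -> rows [0.707 0.66  0.261] turn -0.0 F [-0.1 -0.7  0.1] w 0.999 g 0.0
(array([ 0.50148294, -0.27113147]), array([23.44809341, 97.74504089]), np.float32(95.04508), np.float64(0.17199655771678468), 264)
```

Request:
servo_tool --motion '[1,0.7,0.66,0,0,1,0.7,0.66,0,0,1,0.7,0.66,0.35,0,1,0.7,0.66,0.7,0,1,0.7,0.66,0.7,0]'

```text
time: 2.15
tool_pos: [0.498, -0.2698, 0.143]
tool_rot: [-0.004, 0.676, 0.737, -0.001]
contact_force: [-0.6, -0.2, 1.2]
gripper_width: 1.0
grasp_force: 0.0
```

Request:
servo_tool --motion '[-1,0,0,0,0,-1,0,0,0,0,-1,0,0,0,0,-1,0,0,0,0,-1,0,0,0,0]'

```text
time: 2.78
tool_pos: [0.5014, -0.2713, 0.1484]
tool_rot: [0.001, 0.675, 0.738, 0.0]
contact_force: [1.0, -0.4, 2.8]
gripper_width: 0.129
grasp_force: 59.8
```

```bash
python3 - <<'E'
from h import *
plan(.50,-.270,.29,95)
E
```

```text
t 2.77 tcp [ 0.5014 -0.2713  0.1484] yaw 95.07 -> rows [ 0.01  -0.008 -1.18 ] turn 0.002 F [ 1.  -0.4  2.8] w 0.129 g 59.8
```

Request:
servo_tool --motion '[-1,0,0,-0.5,0,-1,0,0,-1,0,-1,0,0,-1,0]'

```text
time: 3.15
tool_pos: [0.5029, -0.2725, 0.2741]
tool_rot: [0.006, 0.675, 0.738, 0.001]
contact_force: [0.8, -0.1, -1.5]
gripper_width: 0.126
grasp_force: 59.2
```

Request:
servo_tool --motion '[-1,0,0,-0.25,0.1,-1,0.2,0,-0.25,0.206,-1,0.6,0.05,-0.25,0.206,-1,1,0.09,-0.25,0.206,-1,1,0.09,-0.25,0.206]'

```text
time: 3.78
tool_pos: [0.5001, -0.1477, 0.2951]
tool_rot: [-0.002, 0.731, 0.682, -0.0]
contact_force: [-0.0, -0.1, -1.7]
gripper_width: 0.124
grasp_force: 59.2
```

```bash
python3 - <<'E'
from h import *
plan(.51,.310,.295,85.8)
E
```

```text
t 3.77 tcp [ 0.5001 -0.1477  0.2951] yaw 86.04 -> rows [ 3.811 -0.181  0.008] turn 0.005 F [-0.  -0.1 -1.7] w 0.124 g 59.2
```

Request:
servo_tool --motion '[-1,0.35,-0.02,0,0,-1,0.7,-0.04,0,0,-1,1,-0.05,0,0]'

```text
time: 4.15
tool_pos: [0.5031, -0.0298, 0.2955]
tool_rot: [-0.001, 0.733, 0.68, -0.001]
contact_force: [-0.9, -0.2, -2.1]
gripper_width: 0.123
grasp_force: 59.2
```

Request:
servo_tool --motion '[-1,0.35,-0.02,0,0,-1,0.7,-0.04,0,0,-1,1,-0.05,0,0]'

```text
time: 4.53
tool_pos: [0.506, 0.0903, 0.2955]
tool_rot: [-0.001, 0.733, 0.681, -0.001]
contact_force: [-0.4, -0.2, -0.7]
gripper_width: 0.127
grasp_force: 59.2
```

Request:
servo_tool --motion '[-1,0.35,-0.02,0,0,-1,0.7,-0.04,0,0,-1,1,-0.05,0,0]'

```text
time: 4.9
tool_pos: [0.5091, 0.2104, 0.2954]
tool_rot: [-0.0, 0.733, 0.681, -0.001]
contact_force: [0.3, -0.0, -2.8]
gripper_width: 0.126
grasp_force: 59.2
```

Request:
servo_tool --motion '[-1,0.35,-0.02,0,0,-1,0.7,-0.03,0,0,-1,0.81,-0.03,0,0,-1,0.81,-0.03,0,0,-1,0.81,-0.03,0,0]'

```text
time: 5.52
tool_pos: [0.5129, 0.3058, 0.2968]
tool_rot: [0.0, 0.733, 0.68, -0.001]
contact_force: [0.4, -0.8, -2.0]
gripper_width: 0.129
grasp_force: 59.2
```

```bash
python3 - <<'E'
from h import *
plan(.51,.310,.186,85.8)
im,d=grab('top','top2'); p=cloud('top',d)
# handle along bar in grasp: uprights
q=p.reshape(-1,3);s=manip.state();t=s['tool_pos']
q=q[(np.hypot(q[:,0]-t[0],q[:,1]-t[1])<.1)&(q[:,2]>.2)&(q[:,2]<.34)]
print(len(q))
im,d=grab('side','side2')
p=cloud('side',d)
print(handle(p,(.51,.31),zlo=.29,zhi=.335))
E
```

```text
t 5.53 tcp [0.5129 0.3058 0.2968] yaw 85.73 -> rows [ 0.034 -0.027  0.923] turn -0.002 F [ 0.4 -0.8 -2. ] w 0.129 g 59.2
1178
(array([0.51252985, 0.30835562]), array([98.48442841, 38.66331482]), np.float32(76.7625), np.float64(0.3183260408687615), 1059)
```

View pics/side2.png

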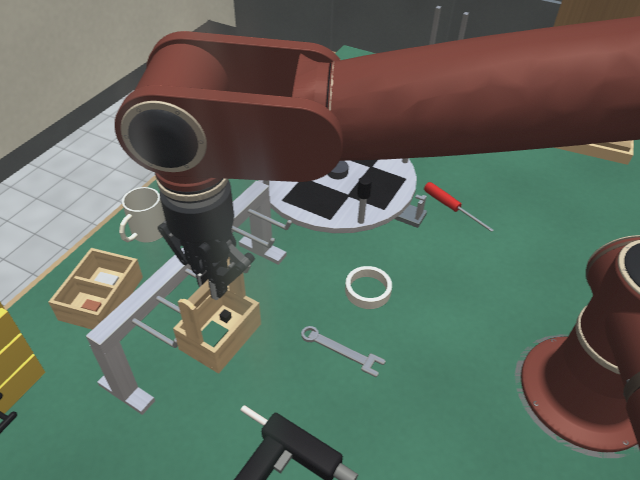

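Request:
servo_tool --motion '[-1,0.03,0,0.3,0,-1,0.03,0,0.6,0,-1,0.03,0,0.92,0,-1,0.03,0,0.92,0,-1,0.03,0,0.92,0]'

```text
time: 6.25
tool_pos: [0.5139, 0.3106, 0.1888]
tool_rot: [0.0, 0.733, 0.681, 0.001]
contact_force: [-0.1, -0.1, -1.2]
gripper_width: 0.125
grasp_force: 59.2
```

```bash
python3 - <<'E'
from h import *
plan(.612,.303,.186,85.8)
im,d=grab('side','side3'); p=cloud('side',d)
cv2.imwrite('pics/side3c.png',cv2.resize(im[240:440,80:330,::-1],None,fx=3,fy=3))
print(handle(p,(.51,.31),zlo=.19,zhi=.225))
E
```

```text
t 6.25 tcp [0.5139 0.3106 0.1888] yaw 85.77 -> rows [-0.003  0.82   0.025] turn -0.001 F [-0.1 -0.1 -1.2] w 0.125 g 59.2
(array([0.51455591, 0.31932639]), array([85.91493988, 38.54352951]), np.float32(75.62174), np.float64(0.2103591591630083), 720)
```

View pics/side3c.png

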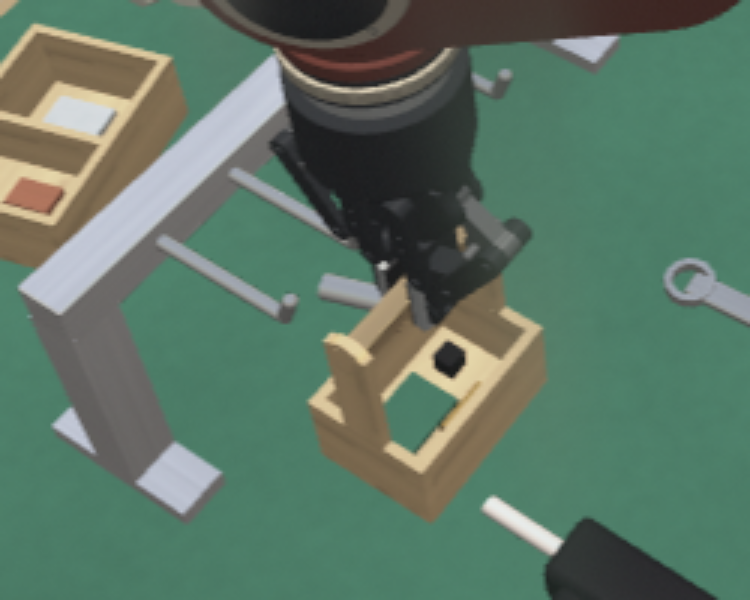

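The side crop shows the caddy level in the gripper at (420,400), with the outer prong's upturned tip at (288,308) ahead of it.

Request:
servo_tool --motion '[-1,0,0.25,0,0,-1,0,0.5,0,0,-1,0,0.84,0,0,-1,0,0.84,0,0,-1,0,0.84,0,0]'

```text
time: 6.92
tool_pos: [0.6139, 0.3036, 0.1886]
tool_rot: [0.0, 0.733, 0.681, 0.001]
contact_force: [-0.6, 0.5, -2.4]
gripper_width: 0.128
grasp_force: 59.2
```

Request:
servo_tool --motion '[-1,0,0,0.1,0,-1,0,0,0.2,0,-1,0,0,0.29,0,-1,0,0,0.29,0]'

```text
time: 7.42
tool_pos: [0.6129, 0.3035, 0.1532]
tool_rot: [-0.0, 0.732, 0.681, -0.0]
contact_force: [-4.4, -0.8, 5.5]
gripper_width: 0.123
grasp_force: 60.1
```

```bash
python3 - <<'E'
from h import *
plan(.612,.303,.153,85.8)
E
```

```text
t 7.42 tcp [0.6129 0.3035 0.1532] yaw 85.83 -> rows [-0.005 -0.007  0.001] turn 0.001 F [-4.4 -0.8  5.5] w 0.123 g 60.1
```

Request:
servo_tool --motion '[-0.2,0,0,0,0,-0.2,0,0,0,0,-0.2,0,0,0,0,-0.2,0,0,-0.3,0,-0.2,0,0,-0.6,0]'

```text
time: 8.05
tool_pos: [0.6131, 0.3032, 0.2239]
tool_rot: [-0.0, 0.732, 0.681, -0.001]
contact_force: [0.6, 0.8, 1.0]
gripper_width: 0.4
grasp_force: 0.0
```

Request:
servo_tool --motion '[-0.2,0,0,-0.4,0,-0.2,0,0,-0.7,0,-0.2,-0.4,-0.4,-0.7,0,-0.2,-0.8,-0.8,-0.7,0,-0.2,-1,-0.9,-0.7,0]'

```text
time: 8.68
tool_pos: [0.4952, 0.1905, 0.3081]
tool_rot: [0.0, 0.732, 0.681, 0.0]
contact_force: [0.0, -0.3, 0.1]
gripper_width: 0.402
grasp_force: 0.0
```

```bash
python3 - <<'E'
from h import *
plan(.45,-.13,.25,45)
im,d=grab('side','side4'); p=cloud('side',d)
cv2.imwrite('pics/side4c.png',cv2.resize(im[140:440,60:460,::-1],None,fx=2,fy=2))
print(handle(p,(.612,.303),zlo=.168,zhi=.2))
im,d=grab('top','top4'); p=cloud('top',d)
print(handle(p,(.612,.303),zlo=.168,zhi=.2)); print(handle(p,(.708,-.268)))
E
```

```text
t 8.68 tcp [0.4952 0.1905 0.3081] yaw 85.83 -> rows [-2.691 -0.182  0.484] turn 0.907 F [ 0.  -0.3  0.1] w 0.402 g 0.0
(array([0.62517456, 0.30433032]), array([ 97.16529083, 113.95446014]), np.float32(173.06876), np.float64(0.17474775378890162), 1352)
(array([0.628021  , 0.30233926]), array([ 97.69366455, 107.69568634]), np.float32(176.60394), np.float64(0.17609514149820793), 533)
(array([ 0.70987756, -0.26670023]), array([95.98110199, 24.75210762]), np.float32(83.46289), np.float64(0.171615078128746), 289)
```

View pics/side4c.png

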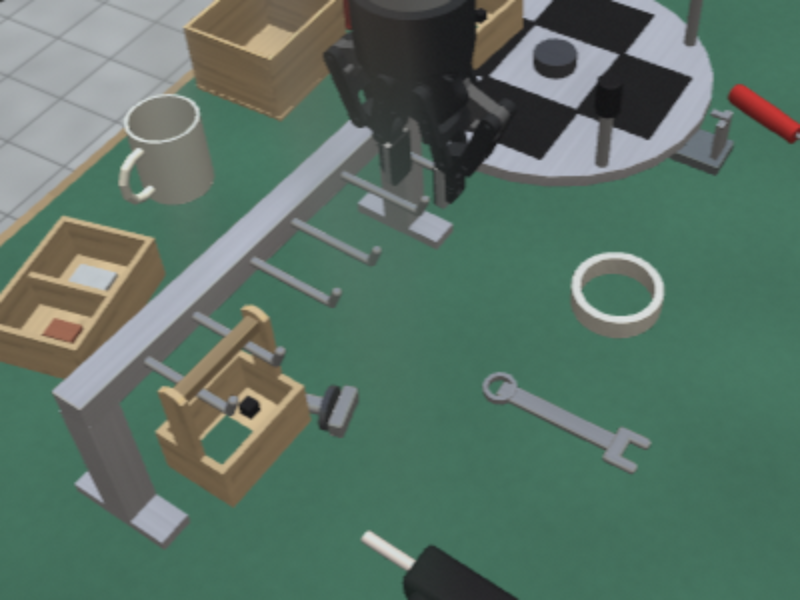

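The crop shows caddy0 hanging level on both prongs of the hook farthest left, at (235,400), clear of the wing bolt. Next I go to post 0.

Request:
servo_tool --motion '[0.1,-0.5,0.03,0,0,0.1,-1,0.06,0,0]'

```text
time: 9.02
tool_pos: [0.4957, 0.0708, 0.3082]
tool_rot: [0.0, 0.732, 0.682, 0.0]
contact_force: [1.7, -0.5, -0.3]
gripper_width: 0.552
grasp_force: 0.0
```

Request:
servo_tool --motion '[0.1,-0.5,0.03,0,0,0.1,-1,0.06,0,0]'

```text
time: 9.28
tool_pos: [0.4942, -0.0504, 0.3083]
tool_rot: [0.0, 0.732, 0.681, 0.0]
contact_force: [1.0, -0.3, -1.0]
gripper_width: 0.548
grasp_force: 0.0
```

Request:
servo_tool --motion '[0.1,-0.5,0.03,0,0,0.1,-1,0.06,0,0]'

```text
time: 9.52
tool_pos: [0.4927, -0.1709, 0.3082]
tool_rot: [0.0, 0.732, 0.681, 0.0]
contact_force: [0.5, -0.2, -0.3]
gripper_width: 0.55
grasp_force: 0.0
```

Request:
servo_tool --motion '[0.1,-0.5,0.03,0,0,0.1,-1,0.06,0,0,0.1,-1,0.06,0,0]'

```text
time: 9.9
tool_pos: [0.4905, -0.2928, 0.3071]
tool_rot: [-0.001, 0.734, 0.679, -0.0]
contact_force: [0.4, 0.8, -1.0]
gripper_width: 0.551
grasp_force: 0.0
```

Request:
servo_tool --motion '[0.1,-0.76,0.02,0,0.94,0.1,-0.76,0.02,0,0.94,0.1,-0.76,0.02,0.2,0.94,0.1,-0.76,0.02,0.5,0.94,0.1,-0.76,0.02,0.5,0.94]'

```text
time: 10.52
tool_pos: [0.4857, -0.3782, 0.2441]
tool_rot: [-0.003, 0.928, 0.372, -0.001]
contact_force: [-0.5, 0.5, -0.7]
gripper_width: 0.552
grasp_force: 0.0
```

```bash
python3 - <<'E'
from h import *
plan(.4853,-.3786,.123,43.5)
im,d=grab('top'); p=cloud('top',d); q=p.reshape(-1,3)
for c in((.724,-.152),(.718,-.384),(.492,-.146),(.486,-.378)):
    s=q[(q[:,2]>.155)&(q[:,2]<.168)&(np.hypot(q[:,0]-c[0],q[:,1]-c[1])<.025)]; print(c,len(s),s.mean(0).round(4),((s.max(0)+s.min(0))/2).round(4) if len(s) else '')
E
```

```text
t 10.53 tcp [ 0.4857 -0.3782  0.2441] yaw 43.69 -> rows [-0.005  0.007  1.009] turn 0.004 F [-0.5  0.5 -0.7] w 0.552 g 0.0
(0.724, -0.152) 90 [ 0.7248 -0.1524  0.1618] [ 0.7249 -0.1521  0.1614]
(0.718, -0.384) 100 [ 0.7187 -0.3848  0.1617] [ 0.7194 -0.3856  0.1613]
(0.492, -0.146) 93 [ 0.4925 -0.1467  0.1621] [ 0.4925 -0.1469  0.1612]
(0.486, -0.378) 97 [ 0.4869 -0.3786  0.1622] [ 0.487  -0.3798  0.1613]
```

Request:
servo_tool --motion '[0.1,0,0,0.35,0,0.1,0,0,0.7,0,0.1,0,0,1,0,0.1,0,0,1,0]'

```text
time: 11.08
tool_pos: [0.4859, -0.3791, 0.1265]
tool_rot: [-0.002, 0.928, 0.372, -0.001]
contact_force: [0.4, -1.1, 0.9]
gripper_width: 0.549
grasp_force: 0.0
```

Request:
servo_tool --motion '[-0.1,0.0042,-0.108,0,0.1,-0.1,0.017,-0.215,0,0.2,-0.1,0.038,-0.321,0,0.3,-0.1,0.067,-0.425,0,0.4,-0.1,0.105,-0.526,0,0.5]'

```text
time: 11.7
tool_pos: [0.4536, -0.3282, 0.1323]
tool_rot: [0.004, 0.983, 0.182, 0.002]
contact_force: [0.7, -4.9, -1.9]
gripper_width: 0.449
grasp_force: 2.3
```

```bash
python3 - <<'E'
from h import *
s=manip.state();t=s['tool_pos'];c=np.array([.6057,-.2656]);r=t[:2]-c
print('R',np.hypot(*r),'phi',np.degrees(np.arctan2(r[1],r[0]))%360)
plan(.4853,-.3786,.123,21)
E
```

```text
R 0.1644849708762563 phi 202.37514845001778
t 11.7 tcp [ 0.4536 -0.3282  0.1323] yaw 20.95 -> rows [0.096 0.486 0.082] turn -0.001 F [ 0.7 -4.9 -1.9] w 0.449 g 2.3
```

Request:
servo_tool --motion '[-0.1,0.0042,-0.108,0.03,0.1,-0.1,0.017,-0.215,0.03,0.2,-0.1,0.038,-0.321,0.03,0.3,-0.1,0.067,-0.425,0.03,0.4,-0.1,0.105,-0.526,0.03,0.5]'

```text
time: 12.32
tool_pos: [0.4432, -0.2646, 0.1296]
tool_rot: [0.003, 1.0, -0.014, 0.003]
contact_force: [-1.8, -2.1, 1.7]
gripper_width: 0.452
grasp_force: 1.2
```

Request:
servo_tool --motion '[-0.1,0.0042,-0.108,0,0.1,-0.1,0.017,-0.215,0,0.2,-0.1,0.038,-0.321,0,0.3,-0.1,0.067,-0.425,0,0.4,-0.1,0.105,-0.526,0,0.5]'

```text
time: 12.95
tool_pos: [0.4577, -0.2003, 0.1288]
tool_rot: [0.001, 0.978, -0.208, 0.003]
contact_force: [0.8, 0.2, -0.4]
gripper_width: 0.452
grasp_force: 0.0
```

Request:
servo_tool --motion '[-0.1,0.0042,-0.108,0,0.1,-0.1,0.017,-0.215,0,0.2,-0.1,0.038,-0.321,0,0.3,-0.1,0.067,-0.425,0,0.4,-0.1,0.105,-0.526,0,0.5]'

```text
time: 13.58
tool_pos: [0.4952, -0.1475, 0.1288]
tool_rot: [0.0, 0.919, -0.395, 0.003]
contact_force: [0.5, 0.9, -0.7]
gripper_width: 0.449
grasp_force: 0.0
```

```bash
python3 - <<'E'
from h import *
s=manip.state();t=s['tool_pos'];c=np.array([.6057,-.2656]);r=t[:2]-c
print('R',np.hypot(*r),'phi',np.degrees(np.arctan2(r[1],r[0]))%360)
plan(.4921,-.1465,.25,-46.5)
E
```

```text
R 0.16174052962802715 phi 133.10695265185626
t 13.57 tcp [ 0.4952 -0.1475  0.1288] yaw -46.52 -> rows [-0.018  0.01  -1.01 ] turn -0.0 F [ 0.5  0.9 -0.7] w 0.449 g 0.0
```

Request:
servo_tool --motion '[0.1,0,0,0,0,0.1,0,0,0,0,0.1,0,0,-0.35,0,0.1,0,0,-0.7,0,0.1,0,0,-1,0]'

```text
time: 14.2
tool_pos: [0.4926, -0.1477, 0.2471]
tool_rot: [0.0, 0.919, -0.394, 0.001]
contact_force: [1.3, -0.0, -0.9]
gripper_width: 0.552
grasp_force: 0.0
```

```bash
python3 - <<'E'
from h import *
plan(.4857,-.379,.245,43.5)
im,d=grab('top','top5'); p=cloud('top',d); q=p.reshape(-1,3)
for c in((.724,-.152),(.718,-.384),(.492,-.146),(.486,-.378)):
    s=q[(q[:,2]>.155)&(q[:,2]<.168)&(np.hypot(q[:,0]-c[0],q[:,1]-c[1])<.025)]; print(c,len(s),s.mean(0).round(4) if len(s) else '')
print(handle(p,(.605,-.365)))
E
```

```text
t 14.2 tcp [ 0.4926 -0.1477  0.2471] yaw -46.45 -> rows [1.357 1.369 0.019] turn -1.999 F [ 1.3 -0.  -0.9] w 0.552 g 0.0
(0.724, -0.152) 88 [ 0.7251 -0.1532  0.1624]
(0.718, -0.384) 100 [ 0.7184 -0.3857  0.1614]
(0.492, -0.146) 0 
(0.486, -0.378) 95 [ 0.4857 -0.3778  0.1623]
(array([ 0.60500702, -0.37024933]), array([23.42354202, 96.51498413]), np.float32(173.2073), np.float64(0.17144976869124795), 301)
```

View pics/top5.png

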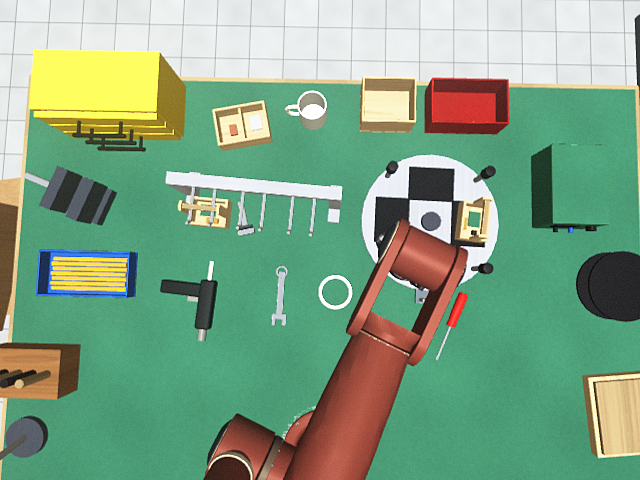

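The top picture shows the table one detent on: caddy2 stands at the right (473,222) and the pointer's station is empty. Next is the second push.

Request:
servo_tool --motion '[0.1,0.68,0.68,0,-1,0.1,0.68,0.68,0,-1,0.1,0.68,0.68,0,-1,0.1,0.68,0.68,0,-1,0.1,0.68,0.68,0,-1]'

```text
time: 14.88
tool_pos: [0.4892, -0.2632, 0.2447]
tool_rot: [0.0, 1.0, -0.012, 0.0]
contact_force: [-0.3, -0.4, 0.2]
gripper_width: 0.551
grasp_force: 0.0
```

Request:
servo_tool --motion '[0.1,0,0.965,0,-1,0.1,0,0.965,0,-1,0.1,0,0.965,0,-1,0.1,0,0.965,0,-1,0.1,0,0.965,0,-1]'

```text
time: 15.5
tool_pos: [0.4862, -0.3788, 0.2446]
tool_rot: [0.0, 0.929, 0.371, -0.0]
contact_force: [-0.1, 0.1, 0.0]
gripper_width: 0.55
grasp_force: 0.0
```

```bash
python3 - <<'E'
from h import *
plan(.4857,-.379,.125,43.5)
E
```

```text
t 15.5 tcp [ 0.4862 -0.3788  0.2446] yaw 43.5 -> rows [-0.004 -0.002  0.997] turn -0.0 F [-0.1  0.1  0. ] w 0.55 g 0.0
```

Request:
servo_tool --motion '[0.1,0,0,0.35,0,0.1,0,0,0.7,0,0.1,0,0,1,0,0.1,0,0,1,0]'

```text
time: 16.0
tool_pos: [0.4846, -0.3764, 0.1208]
tool_rot: [-0.003, 0.929, 0.37, -0.002]
contact_force: [-0.4, 0.1, 0.1]
gripper_width: 0.55
grasp_force: 0.0
```

Request:
servo_tool --motion '[-0.1,0.0042,-0.108,0,0.1,-0.1,0.017,-0.215,0,0.2,-0.1,0.038,-0.321,0,0.3,-0.1,0.067,-0.425,0,0.4,-0.1,0.105,-0.526,0,0.5]'

```text
time: 16.62
tool_pos: [0.4532, -0.3255, 0.1273]
tool_rot: [0.003, 0.984, 0.18, 0.001]
contact_force: [1.4, -3.9, -2.2]
gripper_width: 0.451
grasp_force: 2.2
```

Request:
servo_tool --motion '[-0.1,0.0042,-0.108,0.03,0.1,-0.1,0.017,-0.215,0.03,0.2,-0.1,0.038,-0.321,0.03,0.3,-0.1,0.067,-0.425,0.03,0.4,-0.1,0.105,-0.526,0.03,0.5]'

```text
time: 17.25
tool_pos: [0.4428, -0.2622, 0.1249]
tool_rot: [0.003, 1.0, -0.015, 0.002]
contact_force: [0.4, -2.5, 2.2]
gripper_width: 0.45
grasp_force: 1.1
```

Request:
servo_tool --motion '[-0.1,0.0042,-0.108,0,0.1,-0.1,0.017,-0.215,0,0.2,-0.1,0.038,-0.321,0,0.3,-0.1,0.067,-0.425,0,0.4,-0.1,0.105,-0.526,0,0.5]'

```text
time: 17.88
tool_pos: [0.457, -0.198, 0.1238]
tool_rot: [0.001, 0.978, -0.21, 0.002]
contact_force: [-0.2, 0.6, 0.9]
gripper_width: 0.451
grasp_force: 0.0
```

Request:
servo_tool --motion '[-0.1,0.0042,-0.108,0,0.1,-0.1,0.017,-0.215,0,0.2,-0.1,0.038,-0.321,0,0.3,-0.1,0.067,-0.425,0,0.4,-0.1,0.105,-0.526,0,0.5]'

```text
time: 18.5
tool_pos: [0.4944, -0.1453, 0.1239]
tool_rot: [0.0, 0.918, -0.396, 0.002]
contact_force: [-1.1, 0.5, 0.3]
gripper_width: 0.449
grasp_force: 0.0
```

Request:
servo_tool --motion '[0.1,0,0,0,0,0.1,0,0,0,0,0.1,0,0,-0.35,0,0.1,0,0,-0.7,0,0.1,0,0,-1,0]'

```text
time: 19.12
tool_pos: [0.4927, -0.1457, 0.2432]
tool_rot: [0.0, 0.919, -0.395, 0.001]
contact_force: [-0.7, -0.6, -0.4]
gripper_width: 0.551
grasp_force: 0.0
```

```bash
python3 - <<'E'
from h import *
for n in('top','side'):
    im,d=grab(n,n+'6'); p=cloud(n,d); q=p.reshape(-1,3)
    for c in((.724,-.152),(.718,-.384),(.486,-.378)):
        s=q[(q[:,2]>.155)&(q[:,2]<.168)&(np.hypot(q[:,0]-c[0],q[:,1]-c[1])<.025)]; print(c,len(s),s.mean(0).round(4) if len(s) else '')
    try: print(handle(p,(.50,-.262)))
    except Exception as e: print(e)
plan(.50,-.262,.25,95)
E
```

```text
(0.724, -0.152) 89 [ 0.725  -0.1529  0.1623]
(0.718, -0.384) 97 [ 0.7184 -0.3855  0.1618]
(0.486, -0.378) 95 [ 0.4857 -0.3784  0.1624]
(array([0., 0.]), array([0., 0.]), np.float32(0.0), np.float64(nan), 0)
(0.724, -0.152) 89 [ 0.7245 -0.1487  0.1603]
(0.718, -0.384) 73 [ 0.7177 -0.3808  0.1598]
(0.486, -0.378) 82 [ 0.4856 -0.3741  0.16  ]
(array([ 0.50228683, -0.26250735]), array([99.89511871, 26.2365551 ]), np.float32(83.495705), np.float64(0.16953866300573162), 324)
t 19.23 tcp [ 0.4949 -0.1466  0.2471] yaw -46.5 -> rows [ 0.727  0.631 -0.02 ] turn -3.144 F [0.3 0.8 1.3] w 0.55 g 0.0
  return _methods._mean(a, axis=axis, dtype=dtype,
  ret = ret.dtype.type(ret / rcount)
```

View pics/side6.png

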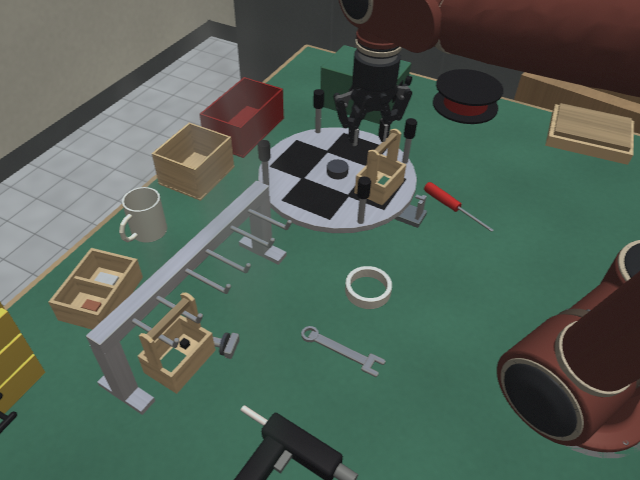

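```bash
python3 - <<'E'
from h import *
c=eyes.camera_params('side'); f=240/np.tan(np.radians(c['fov_y'])/2); T=np.linalg.inv(np.array(c['pose']))
def pr(w):
    q=T@np.r_[w,1]; return (c['cx']+f*q[0]/-q[2], c['cy']-f*q[1]/-q[2])
s=manip.state(); print(s['time'],s['tool_pos'],s['joint_pos'].round(3)); print(pr(s['tool_pos']),pr([.4925,-.1467,.162]),pr([.502,-.264,.165]))
E
```

```text
19.225 [ 0.4949195  -0.1466351   0.24708255] [-0.432 -0.228  1.85  -0.     1.509  1.95 ]
(np.float64(367.2116426336893), np.float64(142.59323844985903)) (np.float64(364.71576230523016), np.float64(178.8479134679049)) (np.float64(384.005637479953), np.float64(144.37963625441472))
```

The side picture shows caddy2 upright at the pointer (385,165) and caddy0 still hung at (178,345). The gripper hovers over the left post at (367,140).

Request:
servo_tool --motion '[1,0.4,0.35,0,-1,1,0.757,0.642,0,-1,1,0.757,0.642,0,-1,1,0.757,0.642,0,-1,1,0.757,0.642,0,-1]'

```text
time: 19.85
tool_pos: [0.4987, -0.2644, 0.2398]
tool_rot: [-0.0, 1.0, -0.012, -0.001]
contact_force: [-0.3, -0.4, -0.7]
gripper_width: 0.999
grasp_force: 0.0
```

Request:
servo_tool --motion '[1,0,0,0,-1,1,0,0,0,-1,1,0,0,0,-1,1,0,0,0,-1,1,0,0,0,-1]'

```text
time: 20.48
tool_pos: [0.4989, -0.2641, 0.2401]
tool_rot: [-0.0, 0.929, 0.37, -0.0]
contact_force: [-0.1, 0.3, -0.1]
gripper_width: 1.0
grasp_force: 0.0
```

Request:
servo_tool --motion '[1,0,0,0,-0.88,1,0,0,0,-0.88,1,0,0,0,-0.88,1,0,0,0,-0.88,1,0,0,0,-0.88]'

```text
time: 21.1
tool_pos: [0.4992, -0.2641, 0.2405]
tool_rot: [-0.0, 0.749, 0.662, -0.0]
contact_force: [-0.5, -0.3, -0.0]
gripper_width: 0.997
grasp_force: 0.0
```

```bash
python3 - <<'E'
from h import *
plan(.5015,-.2655,.147,83.2)
im,d=grab('side','side7'); p=cloud('side',d); print(handle(p,(.50,-.262),zhi=.178))
E
```

```text
t 21.1 tcp [ 0.4992 -0.2641  0.2405] yaw 82.93 -> rows [-0.01   0.021  0.779] turn -0.006 F [-0.5 -0.3 -0. ] w 0.997 g 0.0
(array([ 0.50247473, -0.26332858]), array([100.57071686,  25.79631805]), np.float32(83.62248), np.float64(0.1696672800276331), 332)
```

Request:
servo_tool --motion '[1,-0.01,0.02,0.3,0,1,-0.01,0.02,0.55,0,1,-0.01,0.02,0.77,0,1,-0.01,0.02,0.77,0]'

```text
time: 21.65
tool_pos: [0.5001, -0.2644, 0.1456]
tool_rot: [-0.003, 0.749, 0.663, -0.001]
contact_force: [-0.8, -1.1, 0.5]
gripper_width: 1.004
grasp_force: 0.0
```

Request:
servo_tool --motion '[-1,0,0,0,0,-1,0,0,0,0,-1,0,0,0,0,-1,0,0,0,0,-1,0,0,0,0]'

```text
time: 22.28
tool_pos: [0.502, -0.2658, 0.1493]
tool_rot: [0.001, 0.748, 0.663, 0.0]
contact_force: [-1.5, 0.5, 4.1]
gripper_width: 0.128
grasp_force: 59.2
```

Request:
servo_tool --motion '[-1,0,0,-0.5,0,-1,0,0,-1,0,-1,0,0,-1,0]'

```text
time: 22.65
tool_pos: [0.5041, -0.2671, 0.2753]
tool_rot: [0.006, 0.748, 0.663, 0.001]
contact_force: [0.3, 0.3, -2.1]
gripper_width: 0.125
grasp_force: 59.1
```

```bash
python3 - <<'E'
from h import *
plan(.492,.071,.297,85.8)
E
```

```text
t 22.65 tcp [ 0.5041 -0.2671  0.2753] yaw 83.11 -> rows [ 2.784 -0.436 -0.201] turn -0.06 F [ 0.3  0.3 -2.1] w 0.125 g 59.1
```

Request:
servo_tool --motion '[-1,0,0,-0.22,-0.06,-1,0.3,-0.1,-0.22,-0.06,-1,0.65,-0.12,-0.22,-0.06,-1,1,-0.15,-0.22,-0.06]'

```text
time: 23.15
tool_pos: [0.4973, -0.1428, 0.2924]
tool_rot: [-0.002, 0.733, 0.68, -0.001]
contact_force: [1.0, 1.1, -1.9]
gripper_width: 0.124
grasp_force: 59.1
```

Request:
servo_tool --motion '[-1,0.35,-0.05,0,0,-1,0.7,-0.1,0,0,-1,1,-0.1,0,0]'

```text
time: 23.52
tool_pos: [0.4939, -0.022, 0.2925]
tool_rot: [-0.001, 0.732, 0.681, -0.001]
contact_force: [0.2, -0.6, -2.1]
gripper_width: 0.122
grasp_force: 59.1
```

Request:
servo_tool --motion '[-1,0.35,-0.05,0,0,-1,0.7,-0.1,0,0,-1,0.78,-0.1,0,0,-1,0.78,-0.1,0,0]'

```text
time: 24.02
tool_pos: [0.4894, 0.0707, 0.2933]
tool_rot: [-0.001, 0.732, 0.681, -0.001]
contact_force: [0.6, -0.0, -1.1]
gripper_width: 0.125
grasp_force: 59.1
```

```bash
python3 - <<'E'
from h import *
plan(.492,.071,.187,85.8)
im,d=grab('side','side8'); p=cloud('side',d); s=manip.state()['tool_pos']
print(handle(p,s[:2],zlo=.29,zhi=.335))
E
```

```text
t 24.02 tcp [0.4894 0.0707 0.2933] yaw 85.87 -> rows [0.004 0.023 0.886] turn 0.002 F [ 0.6 -0.  -1.1] w 0.125 g 59.1
(array([0.48825616, 0.07292158]), array([100.36973572,  38.81340027]), np.float32(76.310555), np.float64(0.3142327713989226), 871)
```

Request:
servo_tool --motion '[-1,0,0,0.3,0,-1,0,0,0.6,0,-1,0,0,0.87,0,-1,0,0,0.87,0,-1,0,0,0.87,0]'

```text
time: 24.7
tool_pos: [0.4907, 0.0698, 0.1918]
tool_rot: [0.001, 0.733, 0.68, 0.001]
contact_force: [-0.8, -0.7, -0.9]
gripper_width: 0.126
grasp_force: 59.1
```

Request:
servo_tool --motion '[-1,0,0.3,0,0,-1,0,0.6,0,0,-1,0,0.87,0,0,-1,0,0.87,0,0,-1,0,0.87,0,0]'

```text
time: 25.32
tool_pos: [0.5944, 0.0628, 0.1919]
tool_rot: [0.001, 0.733, 0.681, 0.001]
contact_force: [0.1, 0.0, -3.0]
gripper_width: 0.126
grasp_force: 59.2
```

```bash
python3 - <<'E'
from h import *
plan(.595,.064,.153,85.8)
E
```

```text
t 25.32 tcp [0.5944 0.0628 0.1919] yaw 85.8 -> rows [0.01  0.004 0.324] turn -0.0 F [ 0.1  0.  -3. ] w 0.126 g 59.2
```

Request:
servo_tool --motion '[-1,0.01,0,0.1,0,-1,0.01,0,0.22,0,-1,0.01,0,0.32,0,-1,0.01,0,0.32,0]'

```text
time: 25.82
tool_pos: [0.5936, 0.0643, 0.1541]
tool_rot: [-0.0, 0.732, 0.681, -0.001]
contact_force: [-8.1, 0.3, 10.2]
gripper_width: 0.127
grasp_force: 60.9
```

Request:
servo_tool --motion '[-0.2,0,0,0,0,-0.2,0,0,0,0,-0.2,0,0,0,0,-0.2,0,0,-0.3,0,-0.2,0,0,-0.6,0]'

```text
time: 26.45
tool_pos: [0.5936, 0.0642, 0.2239]
tool_rot: [-0.001, 0.732, 0.681, -0.001]
contact_force: [0.7, 0.2, 0.7]
gripper_width: 0.4
grasp_force: 0.0
```

Request:
servo_tool --motion '[0.1,0,0,-0.3,0,0.1,0,-0.4,-0.4,0,0.1,-0.4,-0.8,-0.4,0,0.1,-0.8,-0.9,-0.4,0,0.1,-1,-0.9,-0.4,0]'

```text
time: 27.08
tool_pos: [0.4765, -0.0492, 0.2721]
tool_rot: [0.0, 0.733, 0.68, 0.0]
contact_force: [0.7, 1.1, 0.9]
gripper_width: 0.551
grasp_force: 0.0
```

```bash
python3 - <<'E'
from h import *
plan(.4857,-.379,.245,43.5)
im,d=grab('side','side9')
cv2.imwrite('pics/side9c.png',cv2.resize(im[90:420,60:460,::-1],None,fx=1.8,fy=1.8))
E
```

```text
t 27.07 tcp [ 0.4765 -0.0492  0.2721] yaw 85.72 -> rows [-2.735  0.282  0.228] turn 0.938 F [0.7 1.1 0.9] w 0.551 g 0.0
```

View pics/side9c.png

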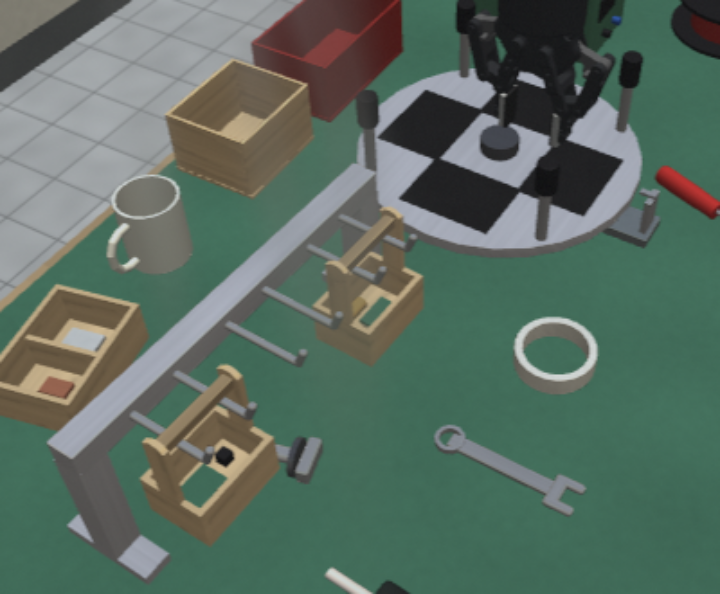

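The crop shows both caddies hanging level on their own hooks, at (210,470) and (370,300), and the table is empty. Last push.

Request:
servo_tool --motion '[0.1,-0.5,0.05,0,0,0.1,-1,0.1,0,0]'

```text
time: 27.38
tool_pos: [0.481, -0.169, 0.2721]
tool_rot: [0.0, 0.732, 0.681, 0.0]
contact_force: [0.6, 0.1, 0.8]
gripper_width: 0.552
grasp_force: 0.0
```

Request:
servo_tool --motion '[0.1,-0.5,0.05,0,0,0.1,-1,0.1,0,0,0.1,-1,0.1,0,0]'

```text
time: 27.75
tool_pos: [0.4836, -0.2919, 0.2711]
tool_rot: [-0.001, 0.734, 0.679, -0.0]
contact_force: [0.2, 0.6, 0.1]
gripper_width: 0.55
grasp_force: 0.0
```

Request:
servo_tool --motion '[0.1,-0.735,0.08,0,0.938,0.1,-0.735,0.08,0.2,0.938,0.1,-0.735,0.08,0.2,0.938,0.1,-0.735,0.08,0.2,0.938,0.1,-0.735,0.08,0.2,0.938]'

```text
time: 28.38
tool_pos: [0.4876, -0.3763, 0.2478]
tool_rot: [-0.0, 0.928, 0.373, 0.0]
contact_force: [-0.9, -1.1, 0.5]
gripper_width: 0.552
grasp_force: 0.0
```

```bash
python3 - <<'E'
from h import *
plan(.4857,-.379,.125,43.5)
im,d=grab('top'); q=cloud('top',d).reshape(-1,3)
for c in((.724,-.152),(.718,-.384),(.492,-.146),(.486,-.378)):
    s=q[(q[:,2]>.155)&(q[:,2]<.168)&(np.hypot(q[:,0]-c[0],q[:,1]-c[1])<.025)]; print(c,len(s),s.mean(0).round(4) if len(s) else '')
E
```

```text
t 28.38 tcp [ 0.4876 -0.3763  0.2478] yaw 43.78 -> rows [-0.027  0.005  1.023] turn 0.006 F [-0.9 -1.1  0.5] w 0.552 g 0.0
(0.724, -0.152) 90 [ 0.7251 -0.1532  0.1621]
(0.718, -0.384) 98 [ 0.7182 -0.3854  0.162 ]
(0.492, -0.146) 95 [ 0.4932 -0.1462  0.1626]
(0.486, -0.378) 90 [ 0.4866 -0.3778  0.1622]
```

Request:
servo_tool --motion '[0.1,-0.02,0,0.35,0,0.1,-0.02,0,0.7,0,0.1,-0.02,0,1,0,0.1,-0.02,0,1,0]'

```text
time: 28.92
tool_pos: [0.4838, -0.3766, 0.1243]
tool_rot: [-0.004, 0.928, 0.373, -0.001]
contact_force: [-0.4, -0.5, -0.1]
gripper_width: 0.552
grasp_force: 0.0
```

Request:
servo_tool --motion '[-0.1,0.0042,-0.108,0,0.1,-0.1,0.017,-0.215,0,0.2,-0.1,0.038,-0.321,0,0.3,-0.1,0.067,-0.425,0,0.4,-0.1,0.105,-0.526,0,0.5]'

```text
time: 29.55
tool_pos: [0.4523, -0.3259, 0.1309]
tool_rot: [0.003, 0.983, 0.183, 0.002]
contact_force: [1.3, -3.8, -3.2]
gripper_width: 0.451
grasp_force: 2.1
```

Request:
servo_tool --motion '[-0.1,0.0042,-0.108,0.03,0.1,-0.1,0.017,-0.215,0.03,0.2,-0.1,0.038,-0.321,0.03,0.3,-0.1,0.067,-0.425,0.03,0.4,-0.1,0.105,-0.526,0.03,0.5]'

```text
time: 30.18
tool_pos: [0.4417, -0.2628, 0.1285]
tool_rot: [0.003, 1.0, -0.013, 0.002]
contact_force: [-0.2, -0.6, 1.9]
gripper_width: 0.452
grasp_force: 1.1
```

Request:
servo_tool --motion '[-0.1,0.0042,-0.108,0,0.1,-0.1,0.017,-0.215,0,0.2,-0.1,0.038,-0.321,0,0.3,-0.1,0.067,-0.425,0,0.4,-0.1,0.105,-0.526,0,0.5]'

```text
time: 30.8
tool_pos: [0.4557, -0.1985, 0.1274]
tool_rot: [0.001, 0.978, -0.207, 0.002]
contact_force: [-0.1, -0.5, 0.4]
gripper_width: 0.444
grasp_force: 0.0
```

Request:
servo_tool --motion '[-0.1,0.0042,-0.108,0,0.1,-0.1,0.017,-0.215,0,0.2,-0.1,0.038,-0.321,0,0.3,-0.1,0.067,-0.425,0,0.4,-0.1,0.105,-0.526,0,0.5]'

```text
time: 31.42
tool_pos: [0.493, -0.1458, 0.1274]
tool_rot: [0.0, 0.919, -0.394, 0.002]
contact_force: [0.3, 0.2, -0.7]
gripper_width: 0.448
grasp_force: 0.0
```

Request:
servo_tool --motion '[0.1,0,0,0,0,0.1,0,0,0,0,0.1,0,0,-0.35,0,0.1,0,0,-0.7,0,0.1,0,0,-1,0]'

```text
time: 32.05
tool_pos: [0.4912, -0.1464, 0.2468]
tool_rot: [0.0, 0.919, -0.394, 0.001]
contact_force: [0.4, -1.2, -0.5]
gripper_width: 0.55
grasp_force: 0.0
```

Request:
servo_tool --motion '[0.1,-0.5,0,-0.4,0,0.1,-0.7,0.2,-0.4,0,0.1,-0.7,0.2,-0.4,0,0.1,-0.7,0.2,-0.4,0,0.1,-0.7,0.2,-0.4,0]'

```text
time: 32.67
tool_pos: [0.4162, -0.1018, 0.2917]
tool_rot: [-0.0, 0.919, -0.394, -0.001]
contact_force: [-0.6, -0.2, -0.5]
gripper_width: 0.549
grasp_force: 0.0
```

```bash
python3 - <<'E'
from h import *
plan(.4857,-.379,.125,43.5)
im,d=grab('top','top10'); q=cloud('top',d).reshape(-1,3)
for c in((.724,-.152),(.718,-.384),(.492,-.146),(.486,-.378)):
    s=q[(q[:,2]>.155)&(q[:,2]<.168)&(np.hypot(q[:,0]-c[0],q[:,1]-c[1])<.025)]; print(c,len(s),s.mean(0).round(4) if len(s) else '')
grab('side','side10')
E
```

```text
t 32.67 tcp [ 0.4162 -0.1018  0.2917] yaw -46.41 -> rows [2.074 1.172 1.387] turn -1.998 F [-0.6 -0.2 -0.5] w 0.549 g 0.0
(0.724, -0.152) 88 [ 0.7251 -0.1526  0.1623]
(0.718, -0.384) 94 [ 0.7187 -0.3853  0.1622]
(0.492, -0.146) 93 [ 0.493  -0.1464  0.1619]
(0.486, -0.378) 100 [ 0.4862 -0.3785  0.1618]
```

View pics/side10.png

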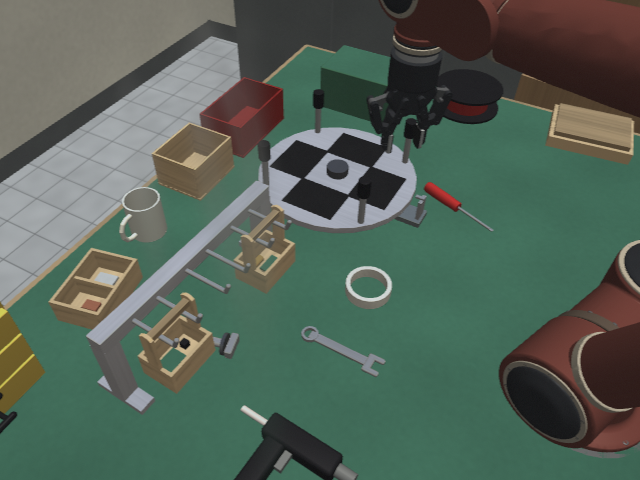

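Both caddies hang at (178,345) and (265,255), the posts are at the detent positions, the third push's forces matched the first two, and the arm is clear.

```bash
python3 -c "
from h import *
print(job_done())"
```

```text
the job is handed in; nothing more can be done
None
```

I handed the job in at about 33 s of the 210 s: both caddies present (first and third stations) hang level on their own double hooks, the turntable was stepped three detents to bring the fourth station to the pointer, and the arm is clear; no verdict came back.

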